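# Lift the pin tray out of the rekeying kit and hold it level

## Task

I need the plug followers under the tray of the rekeying kit: fold the kit's stiff lid back as far as it goes, just past upright, then take the pin tray by its handle bar and lift it out until its underside is a good hand's width (8 cm) above the rim of the case. Keep it level, so that the pins do not mix and the lock cylinder and the padlock stay in their end compartments, and disturb nothing else on the bench. Do not put it down: the program finishes while the gripper holds the tray still and level in the air straight over the case, where a dropped pin would fall back in.

Things in the scene. Friction and masses are not known exactly. Their poses are not given: they have to be found in the camera images.
- kit_case: rekeying kit: grey sheet-steel case, fixed, 150 (x) x 230 (y) x 85 mm high, walls 3 mm, open top under a hinged lid. Origin: centre of its underside, on the bench; x points to the hinge side (away from the robot), y along the hinge to the left, z up. Rim 85 mm above the origin. Ledges along its end walls carry the pin tray.
- kit_lid (a joint): angle of the lid (rad): 0 shut, growing as its front edge rises; stop at 1.75 (100 degrees, just past upright). Starts shut or partly raised (up to 0.6). The hinge is stiff: the lid stays where it is left, about 1 to 3 N at the lift handle move it.
- lid_hinge (a point): middle of the hinge axis, on the far rim of the case, 78 mm behind the case's centre and 85 mm up; fixed to the case, axes as the case (the lid turns about y). The lid is a flat panel 156 mm deep, 236 mm wide, 4 mm thick with a 10 mm edge turned down.
- lid_handle (a point): grip point of the dark lift handle in the middle of the lid's front edge: flat block 32 mm wide (along the hinge), 9 mm thick, standing 30 mm out from the edge. 173 mm from the hinge axis, 17 mm beyond the edge; 84 mm above the bench, pointing to the robot, when shut; points up when open. Pinch its side faces lightly (it must turn between the pads as the lid turns) or lift it from beneath.
- pin_tray: white plastic pin tray, 138 (x) x 218 (y) mm, walls 26 mm high, 0.35 kg, loose in the case with 3 mm play all round. Origin: centre of its underside, 32 mm above the bench while in the case; axes as the case. Middle: ten small pin cells, walls 15 mm high. At each end (y = +81 and -81 mm) an open compartment 50 (y) x 133 (x) mm, 22 mm deep.
- tray_handle (a point): middle of the tray's dark handle bar: 12 mm thick (x), 12 mm high, 107 mm free length along y between two upright plates, 42 mm above the tray's underside (centre of the bar). Free space of 19 mm between the bar and the walls of the pin cells beneath it. The bar may be gripped anywhere along its length.
- lock_cylinder: brass euro-profile lock cylinder, 44 x 72 x 17 mm, 0.19 kg (may differ by a third), loose in one of the tray's two end compartments, either one, its length along the tray's x. Because of it the laden tray balances some 15 mm from the middle of its bar, towards the cylinder. Origin: in its underside, midway along its length.
- small_padlock: small brass padlock, 46 x 30 x 13 mm, about 0.08 kg, lying loose in the other end compartment. Origin: centre of its underside.
- bench_hammer: bystander: hammer with a wooden shaft, 74 x 268 x 25 mm, lying on the bench left of the case. Origin: underside, middle of its length.
- tape_roll: bystander: roll of black tape, 58 mm across, 19 mm high, on the bench right of the case. Origin: centre of its underside.
- pencil: bystander: red pencil, 142 mm long, 7 mm thick, on the bench in front of the case. Origin: underside, middle of its length.
- screwdriver: bystander: screwdriver with a red handle, 211 mm long, 25 mm thick, on the bench to the left. Origin: underside, middle of its length.
- round_tin: bystander: open round tin, 64 mm across, 22 mm high, on the bench to the left. Origin: centre of its underside.

How it is judged:
By the outcome, as a careful person would: the job done as asked, in the order asked, and still so for the second after the job is handed in, while the arm keeps its last pose, push and grip.
It also fails if it takes over 56 s, if anything falls off the work surface, if the arm or the gripper's body presses on something with over 40 N, if the wrist force passes 120 N, or if a joint passes its speed limit or range.

## Robot

A 6-joint arm with a two-finger parallel gripper is mounted at the origin on a cart in front of the work surface, level with it; the furniture and walls round the work are solid. World frame = base frame: x ahead of the robot, y to its left, z up, the work surface at z = 0. Lengths are in mm, angles in degrees, forces in N, time in s.
With the tool pointing down it reaches from about 300 to 850 mm from the base axis. Payload 4.2 kg.
Tool frame: the origin (TCP) lies midway between the tips of the shut fingers; the grasp point (between the pads) lies 19 mm behind it; z points along the fingers, y is the line along which they close (so a half turn about z gives the same grasp; the last joint's range is limited). The gripper opens to 91 mm and grips with 3 to 60 N. Pads are 32 mm wide; open, the fingers measure 118 mm over their backs; the gripper's body (76 mm by 178 mm) begins 60 mm behind the grasp point.
Start: joints at [75.573, 18.312, 89.639, -0, 72.044, -1.146], TCP at [132.096, 559.637, 213.976] pointing down, gripper open.
Joint ranges: [-177.97, 177.97], [-48.28, 115.42], [12.27, 149.76], [-77.06, 257.06], [2.81, 150.46], [-146.56, 146.56]. Speed limits (degrees/s): [147.25, 147.25, 180, 180, 180, 180].

## Interface

Orientations are given as [roll, pitch, yaw] about the fixed x, y, z axes, in that order (R = Rz(yaw) Ry(pitch) Rx(roll)).
In Python, from workcell import env gives the robot as it stands.
- The arm moves only by the shell command python3 -m jog 'ROWS' [FORCE]. ROWS is a JSON object of lists of equal length, an entry for each row: "jaw": the finger opening in mm, from 0 to 91.2; "slide": the shift along the tool's x, y, z in units of 30 mm (1.0 is 30 mm), a list of three; "spin": the turn about the tool's z in units of 8 degrees (1.0 is 8 degrees). In form: {"jaw": [jaw, ...], "slide": [[dx, dy, dz], ...], "spin": [spin, ...]}. A call has 1 to 10 rows; each row shifts and turns the commanded pose from where the row before left it, along the tool's axes as they then stand; what a row does not reach is not made up. A row lasts 1/10 s, in which the tool goes at most 50 mm and 8.59 degrees, less where a joint would pass 70% of its speed; a pose out of reach is approached as far as the arm can. A call is refused whole if a number of a shift passes 1 or a number of a turn 1, either way. A call with a gripper value outside its range is refused whole. The fingers move at their own pace and stop on an object; FORCE is the grip in N (left out, the last holds). Time passes only in rows, so rows that do not move let the fingers close. It gives the time, the measured TCP pose, the force, the opening and the grip force at its end, in the units of the state.
- env.state(): the state, without advancing time (a new reading comes with each control period).
- env.grab_frame(name): name is "scene" or "side" or "wrist"; returns the picture (384x512x3 uint8, red, green, blue); there is no depth.
- env.camera_model(name): a dict with "fx", "fy", "cx", "cy" (pixels), "camera_from_world" (4x4, takes a point from world to camera coordinates). Camera axes: x right, y up, looking along -z (the intrinsics and any distortion apply to the point x, -y, -z); pixel columns grow to the right and rows downward; lengths in mm; the calibration is good to about 2 mm. A picture is of the moment at which its call begins: read the wrist's pose just before it. camera_model takes no time and is no camera call; for the wrist camera it gives the pose at the moment of the call.
- env.job_done(): hands the job in; it is judged then, once.
The state is a dict: "time_s": time; "qpos": joint angles; "qvel": joint speeds; "effort": joint torques, N m; "ee_pos": TCP position; "ee_rot": TCP orientation; "force": force on the tool from outside, world axes, zero at the start; "torque": the same for the moment, N m; "gripper_width": finger opening in mm; "gripper_force": force on a finger pad.
Only numpy, scipy, OpenCV 4.12 (cv2) and the standard library are available. Lean on these libraries where they do the work, as an engineer would, in place of code of your own. Each camera call takes 0.05 s, during which the arm holds its last target. There are 200 camera calls.

## Working session

There is one attempt and no reset: what is moved stays moved. The work goes in short steps, Python scripts to look and compute and a shell command to move; the robot and the scene stay as the last step left them, time stands still between calls to the robot, and variables do not carry over. Pictures are saved under pics/ and viewed, at most 10 in all, crops included, and the job is handed in when it is done.

```bash
mkdir -p pics; ls; python3 - <<'E'
from workcell import env
import cv2, numpy as np
print(env.state())
for n in ("scene","side"):
    im=env.grab_frame(n); cv2.imwrite(f"pics/{n}0.png",im[:,:,::-1])
    m=env.camera_model(n); print(n,{k:(np.round(v,4).tolist() if k=="camera_from_world" else v) for k,v in m.items()})
E
```

```text
pics
{'time_s': 0.0, 'qpos': array([ 7.55733150e+01,  1.83498246e+01,  8.97051415e+01, -7.98173493e-04,
        7.20438970e+01, -1.14529750e+00]), 'qvel': array([ 0.04774046, -0.03839295,  0.01590125, -0.11653518,  0.00211564,
       -0.07326374]), 'effort': array([-6.46136250e-04, -4.12449074e+01, -2.31977373e+01,  7.24931387e-02,
        4.57885384e-02, -1.95845582e-04]), 'ee_pos': array([131.97017804, 559.13864819, 213.14705978]), 'ee_rot': array([-1.79901141e+02, -1.21734398e-03,  1.66718858e+02]), 'force': array([-0.58515039,  1.06739946, -0.65754302]), 'torque': array([-0.00367339,  0.00621419,  0.00835145]), 'gripper_force': 0.0, 'gripper_width': 91.33645136381395}
scene {'fx': 420.6116986812221, 'fy': 420.6116986812221, 'cx': 259.0615509587795, 'cy': 183.10918354293327, 'camera_from_world': [[0.6999, -0.7141, 0.0134, -415.0047], [0.4061, 0.4133, 0.815, -243.6576], [-0.5876, -0.565, 0.5792, -793.9833], [0.0, 0.0, 0.0, 1.0]]}
side {'fx': 387.7726322080675, 'fy': 387.7726322080675, 'cx': 257.17843433031146, 'cy': 193.18308561059592, 'camera_from_world': [[0.9727, -0.2316, 0.0112, -528.3957], [0.1418, 0.6325, 0.7614, -77.4509], [-0.1835, -0.7391, 0.6482, -1095.5248], [0.0, 0.0, 0.0, 1.0]]}
```

View pics/scene0.png

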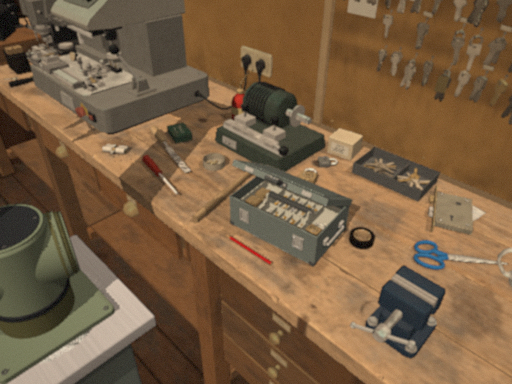

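View pics/side0.png

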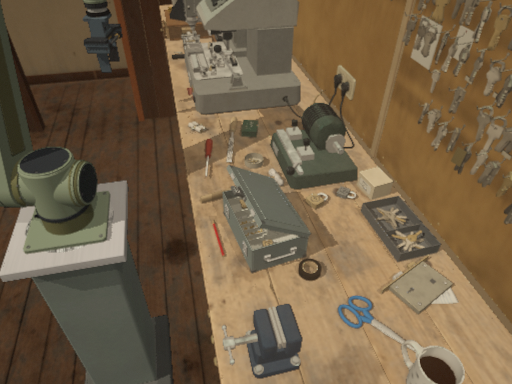

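The scene and side images show the case near (290,215) and (265,215), with its lid partly raised. I'll enlarge both.

```bash
python3 - <<'E'
import cv2, numpy as np
a=cv2.imread("pics/scene0.png")[145:265,215:365]; b=cv2.imread("pics/side0.png")[155:275,190:330]
a=cv2.resize(a,None,fx=5,fy=5,interpolation=cv2.INTER_CUBIC);b=cv2.resize(b,None,fx=5,fy=5,interpolation=cv2.INTER_CUBIC)
cv2.imwrite("pics/a.png",a);cv2.imwrite("pics/b.png",b)
E
```

```text
(no output)
```

View pics/a.png

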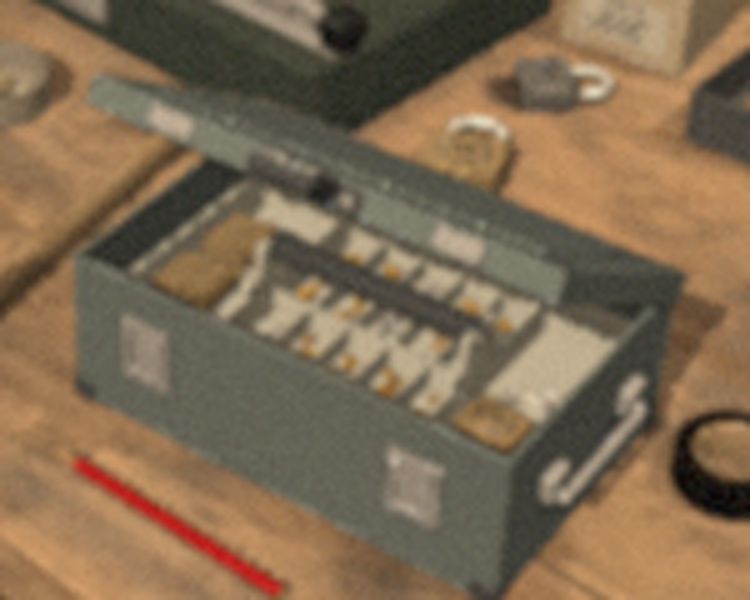

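View pics/b.png

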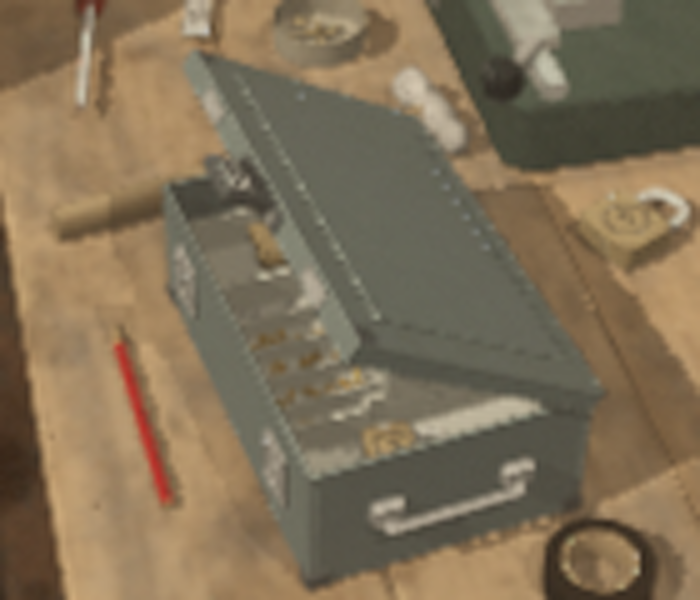

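Both views show the cylinder in the left (+y) compartment and the padlock in the right one. The lid is raised by roughly 0.5 rad, and the lift handle is at crop pixels (290,180) and (237,178). Next I fit the case pose and the lid angle to the corners from both views.

```bash
cat > h.py <<'E'
import numpy as np
from scipy.optimize import least_squares
from workcell import env
def proj(m,P):
    p=np.asarray(m["camera_from_world"])@np.append(P,1); x,y,z=p[0],-p[1],-p[2]
    return np.array([m["fx"]*x/z+m["cx"],m["fy"]*y/z+m["cy"]])
def tri(obs):  # [(model,(u,v)),...]
    f=lambda P:np.concatenate([proj(m,P)-uv for m,uv in obs])
    r=least_squares(f,[500,0,80]); return r.x,np.abs(r.fun).max()
E
python3 - <<'E'
from h import *
S,D=env.camera_model("scene"),env.camera_model("side")
s=lambda x,y:np.array([214.6+x/5,144.6+y/5]); d=lambda x,y:np.array([189.6+x/5,154.6+y/5])
pts={"FLr":((-75,115,85),(78,258),(165,188)),"FRr":((-75,-115,85),(512,462),(310,480)),
"FLb":((-75,115,0),(88,390),(172,290)),"FRb":((-75,-115,0),(490,592),(312,580)),"BRb":((75,-115,0),(655,425),(580,505)),
"lidFL":((-156,118,4),(95,78),(190,52)),"lidFR":((-156,-118,4),(565,268),(365,330)),"lidBR":((0,-118,4),(683,275),(603,390)),
"handle":((-173,0,-1),(290,178),(237,178))}
for k,(P,a,b) in pts.items(): print(k,*np.round(tri([(S,s(*a)),(D,d(*b))]),1) if 0 else (np.round(tri([(S,s(*a)),(D,d(*b))])[0],1),tri([(S,s(*a)),(D,d(*b))])[1].round(1)))
def W(P,q,lid):
    P=np.array(P,float); x,y,yaw,th=q[:4]
    if lid: P=np.array([P[0]*np.cos(th)+P[2]*np.sin(th)+78,P[1],-P[0]*np.sin(th)+P[2]*np.cos(th)+85])
    c,n=np.cos(yaw),np.sin(yaw); return np.array([x+c*P[0]-n*P[1],y+n*P[0]+c*P[1],P[2]])
def f(q):
    return np.concatenate([np.r_[proj(S,W(P,q,k[:3] in("lid","han")))-s(*a),proj(D,W(P,q,k[:3] in("lid","han")))-d(*b)] for k,(P,a,b) in pts.items()])
r=least_squares(f,[600,0,0,.5],loss="soft_l1"); q=r.x
print("x y yawdeg lid",q[:2].round(1),np.degrees(q[2]).round(2),q[3].round(3)); print(f(q).round(1).reshape(-1,4))
print("handle",W((-173,0,-1),q,1),"hinge",W((0,0,0),q,1),"bar",W((0,0,74),q,0))
# bar ends check
for a,b in [((278,240),None),((472,330),None)]: print(proj(S,W((0,53,74),q,0)),s(278,240),proj(S,W((0,-53,74),q,0)),s(472,330));break
E
```

```text
FLr [427.9 -68.3  83.2] 0.3
FRr [ 458.9 -293.7   85. ] 0.4
FLb [427.8 -72.1   7.7] 0.2
FRb [ 461.1 -289.6    5.8] 0.5
BRb [ 607.2 -272.6    0.8] 0.5
lidFL [446.2 -62.7 169.3] 0.3
lidFR [ 484.8 -288.8  169.3] 0.7
lidBR [ 611.1 -271.8   86.7] 0.0
handle [ 449.2 -176.   172.5] 0.4
x y yawdeg lid [ 518.2 -167.8] 1447.99 -93.702
[[-1.1 -1.2 -0.2 -1.6]
 [-0.2 -0.3  0.3 -1. ]
 [-2.1  0.7 -0.3  0.4]
 [ 0.5  3.2 -0.2  1.8]
 [-0.3 -0.7  0.2  0.3]
 [-0.3 -1.   0.8 -1.4]
 [ 0.2  0.8 -0.9  1.9]
 [ 1.5 -0.8  1.4 -0.1]
 [ 0.3 -0.4 -0.2  0.4]]
handle [ 448.51446802 -177.61235824  173.90824985] hinge [ 595.48297367 -156.98273258   85.        ] bar [ 518.24022193 -167.82511712   74.        ]
[270.11208953 193.15918684] [270.2 192.6] [309.05152038 210.51906292] [309.  210.6]
```

The fit is consistent: residuals are mostly under 2 px and the bar ends match to 0.6 px. It gives the case at (518, -168) with yaw 8.0° and the lid at about 0.546 rad. First I turn the tool so its y axis lies along the hinge (yaw 188), then travel to the handle.

```bash
cat >> h.py <<'E'
from scipy.spatial.transform import Rotation as Ro
def go(*P):
    s=env.state(); R=Ro.from_euler("xyz",s["ee_rot"],degrees=True)
    print("t",round(s["time_s"],2),"pos",s["ee_pos"].round(1),"rot",s["ee_rot"].round(1),"F",s["force"].round(1),"T",s["torque"].round(2),"w",round(s["gripper_width"],1))
    p=s["ee_pos"]
    for q in P: print("->",q,"units",(R.inv().apply(np.array(q)-p)/30).round(2)); p=np.array(q)
c,n=np.cos(np.radians(8)),np.sin(np.radians(8))
def C(x,y,z): return np.array([518.2+c*x-n*y,-167.8+n*x+c*y,z])   # case -> world
def L(th,r): return C(78-r*np.cos(th),0,85+r*np.sin(th))
E
python3 -m jog '{"jaw":[91,91,91],"slide":[[0,0,-0.3],[0,0,-0.3],[0,0,-0.3]],"spin":[-1,-1,-0.66]}'
python3 -c "
from h import *
go(L(.545,178)+[0,0,40],L(.545,178)-[0,0,10])"
```

```text
time_s: 0.4
ee_pos: [132.0, 559.3, 240.7]
ee_rot: [-179.9, -0.0, -171.7]
force: [-0.8, 0.1, -0.5]
gripper_width: 90.8
gripper_force: 0.0
t 0.4 pos [132.  559.3 240.7] rot [-179.9   -0.  -171.7] F [-0.8  0.1 -0.5] T [ 0.    0.01 -0.02] w 90.8
-> [ 444.70957472 -178.12840571  217.27842011] units [ -6.78 -25.82   0.81]
-> [ 444.70957472 -178.12840571  167.27842011] units [-0.    0.    1.67]
```

```bash
python3 -m jog '{"jaw":[70,70,70,70,70,70,70,70,70,70],"slide":[[-0.27,-1,0],[-0.27,-1,0],[-0.27,-1,0],[-0.27,-1,0],[-0.27,-1,0],[-0.27,-1,0],[-0.27,-1,0],[-0.27,-1,0],[-0.27,-1,0],[-0.27,-1,0]],"spin":[0,0,0,0,0,0,0,0,0,0]}'
python3 -m jog '{"jaw":[70,70,70,70,70,70,70,70,70,70],"slide":[[-0.27,-1,0],[-0.27,-1,0],[-0.27,-1,0],[-0.27,-1,0],[-0.27,-1,0],[-0.27,-1,0],[-0.27,-1,0],[-0.27,-1,0],[-0.27,-1,0],[-0.27,-1,0]],"spin":[0,0,0,0,0,0,0,0,0,0]}'
python3 -c "
from h import *
go(L(.545,178)+[0,0,40],L(.545,178)-[0,0,10])"
```

```text
time_s: 1.4
ee_pos: [254.1, 272.5, 240.7]
ee_rot: [-180.0, -0.0, -172.0]
force: [0.2, -0.0, 0.0]
gripper_width: 69.9
gripper_force: 0.0
time_s: 2.4
ee_pos: [376.0, -13.3, 240.7]
ee_rot: [180.0, -0.0, -172.0]
force: [1.3, -0.2, 0.3]
gripper_width: 70.2
gripper_force: 0.0
t 2.4 pos [376.  -13.3 240.7] rot [ 180.   -0. -172.] F [ 1.3 -0.2  0.3] T [ 0.03 -0.04 -0.02] w 70.2
-> [ 444.70957472 -178.12840571  217.27842011] units [-1.5  -5.76  0.78]
-> [ 444.70957472 -178.12840571  167.27842011] units [-0.   -0.    1.67]
```

```bash
python3 -m jog '{"jaw":[70,70,70,70,70,70,70,70],"slide":[[-0.25,-0.96,0],[-0.25,-0.96,0],[-0.25,-0.96,0],[-0.25,-0.96,0],[-0.25,-0.9,0],[-0.25,-0.7,0.2],[0,0,0.4],[0,0,0]],"spin":[0,0,0,0,0,0,0,0]}'
python3 -c "
from h import *
import cv2
go(L(.545,178)+[0,0,40],L(.545,178)-[0,0,10])
im=env.grab_frame('wrist'); cv2.imwrite('pics/w1.png',im[:,:,::-1]); m=env.camera_model('wrist')
print('pred handle r173',proj(m,L(.545,173)),'tip',proj(m,L(.545,186)),'edge',proj(m,L(.545,156)))"
```

```text
time_s: 3.2
ee_pos: [441.6, -166.6, 220.7]
ee_rot: [179.8, -0.3, -172.1]
force: [-1.2, 0.2, 0.1]
gripper_width: 69.9
gripper_force: 0.0
t 3.2 pos [ 441.6 -166.6  220.7] rot [ 179.8   -0.3 -172.1] F [-1.2  0.2  0.1] T [ 0.06  0.01 -0.06] w 69.9
-> [ 444.70957472 -178.12840571  217.27842011] units [-0.05 -0.4   0.11]
-> [ 444.70957472 -178.12840571  167.27842011] units [-0.01 -0.01  1.67]
pred handle r173 [244.05110194 222.83712905] tip [243.44412582 211.95318824] edge [244.77400412 235.79978816]
```

View pics/w1.png

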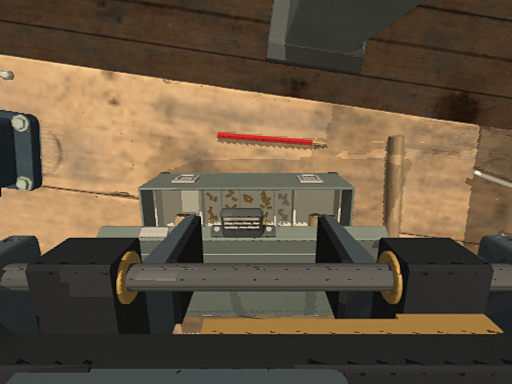

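The wrist view shows the handle at (242,222), spanning columns 221-264 and rows 209-236. The prediction was (244,223), so the pose is confirmed. I'll move down and pinch lightly.

```bash
python3 -m jog '{"jaw":[70,70,70,70,70,20,20,20,20,20],"slide":[[-0.05,-0.4,0.1],[0,0,0.6],[0,0,0.6],[0,0,0.48],[0,0,0],[0,0,0],[0,0,0],[0,0,0],[0,0,0],[0,0,0]],"spin":[0,0,0,0,0,0,0,0,0,0]}' 8
python3 -c "
from h import *
P=[L(t,178)-[0,0,10] for t in np.arange(.545,1.80,.1)]
go(*P)"
```

```text
time_s: 4.25
ee_pos: [446.6, -179.1, 169.9]
ee_rot: [-180.0, 0.0, -172.0]
force: [0.3, -0.5, -0.5]
gripper_width: 32.7
gripper_force: 0.0
t 4.25 pos [ 446.6 -179.1  169.9] rot [-180.    0. -172.] F [ 0.3 -0.5 -0.5] T [-0.03 -0.01 -0.  ] w 32.7
-> [ 444.70957472 -178.12840571  167.27842011] units [0.06 0.04 0.09]
-> [ 454.5854184  -176.7404464   182.01332206] units [-0.33 -0.   -0.49]
-> [ 465.86864358 -175.15469251  195.67898226] units [-0.38 -0.   -0.46]
-> [ 478.446512   -173.38698839  208.13885797] units [-0.42 -0.   -0.42]
-> [ 492.19334978 -171.45499633  219.26845421] units [-0.46 -0.   -0.37]
-> [ 506.97180303 -169.37802017  228.95656776] units [-0.5  -0.   -0.32]
-> [ 522.63421036 -167.17681237  237.10639816] units [-0.53 -0.   -0.27]
-> [ 539.02407815 -164.87336667  243.63651503] units [-0.55 -0.   -0.22]
-> [ 555.97764428 -162.49069834  248.48167157] units [-0.57 -0.   -0.16]
-> [ 573.3255143  -160.05261421  251.59345661] units [-0.58 -0.   -0.1 ]
-> [ 590.89435404 -157.5834748   252.94077819] units [-0.59 -0.   -0.04]
-> [ 608.50862146 -155.10795096  252.51017434] units [-0.59 -0.    0.01]
-> [ 625.99232062 -152.65077729  250.30594751] units [-0.59 -0.    0.07]
```

```bash
python3 -m jog '{"jaw":[20,20,20,20],"slide":[[0,0,0],[0,0,0],[0,0,0],[0,0,0]],"spin":[0,0,0,0]}' 8
python3 -m jog '{"jaw":[20,20,20,20,20,20],"slide":[[-0.15,0,-0.22],[-0.16,0,-0.22],[-0.19,0,-0.23],[-0.19,0,-0.23],[-0.21,0,-0.21],[-0.21,0,-0.21]],"spin":[0,0,0,0,0,0]}'
python3 -c "
from h import *
S,D=[env.camera_model(k) for k in('scene','side')]
go(L(.845,178)-[0,0,10])"
```

```text
time_s: 4.65
ee_pos: [446.5, -179.1, 169.6]
ee_rot: [-180.0, 0.0, -172.0]
force: [0.7, -0.9, 0.4]
gripper_width: 32.1
gripper_force: 8.0
time_s: 5.25
ee_pos: [479.9, -174.4, 209.9]
ee_rot: [-180.0, 0.0, -172.0]
force: [-1.7, -2.4, -1.2]
gripper_width: 31.6
gripper_force: 8.0
t 5.25 pos [ 479.9 -174.4  209.9] rot [-180.    0. -172.] F [-1.7 -2.4 -1.2] T [-0.51  0.56 -0.03] w 31.6
-> [ 478.446512   -173.38698839  208.13885797] units [0.04 0.04 0.06]
```

```bash
python3 -m jog '{"jaw":[20,20,20,20,20,20,20,20],"slide":[[-0.23,0.01,-0.18],[-0.23,0.01,-0.18],[-0.25,0.01,-0.16],[-0.25,0,-0.16],[-0.26,0,-0.13],[-0.26,0,-0.13],[-0.27,0,-0.11],[-0.28,0,-0.11]],"spin":[0,0,0,0,0,0,0,0]}'
python3 -m jog '{"jaw":[20,20,20,20,20,20,20],"slide":[[-0.28,0,-0.08],[-0.28,0,-0.08],[-0.29,0,-0.05],[-0.29,0,-0.05],[-0.29,0,-0.02],[-0.29,0,-0.02],[0,0,0]],"spin":[0,0,0,0,0,0,0]}'
python3 -c "
from h import *
go(L(1.545,178)-[0,0,10],L(1.645,178)-[0,0,10],L(1.75,178)-[0,0,10])"
```

```text
time_s: 6.05
ee_pos: [540.8, -165.9, 245.3]
ee_rot: [-179.9, 0.1, -172.0]
force: [-2.3, -5.0, 1.0]
gripper_width: 31.9
gripper_force: 8.0
time_s: 6.75
ee_pos: [594.1, -158.4, 255.0]
ee_rot: [-179.8, 0.4, -172.0]
force: [0.9, -3.5, 4.3]
gripper_width: 31.7
gripper_force: 8.0
t 6.75 pos [ 594.1 -158.4  255. ] rot [-179.8    0.4 -172. ] F [ 0.9 -3.5  4.3] T [-0.7  -0.2  -0.02] w 31.7
-> [ 590.89435404 -157.5834748   252.94077819] units [0.1  0.04 0.07]
-> [ 608.50862146 -155.10795096  252.51017434] units [-0.59 -0.    0.02]
-> [ 626.85993452 -152.5288421   250.14949854] units [-0.62  0.    0.08]
```

```bash
python3 -m jog '{"jaw":[20,20,20,20,20,20,20],"slide":[[-0.27,0.02,0.01],[-0.27,0.02,0.01],[-0.27,0,0.02],[-0.27,0,0.04],[-0.15,0,0.02],[-0.1,0,0.02],[0,0,0]],"spin":[0,0,0,0,0,0,0]}'
python3 -c "
from h import *
go(L(1.75,178)-[0,0,10])"
```

```text
time_s: 7.45
ee_pos: [633.3, -152.9, 251.6]
ee_rot: [-179.7, 0.4, -172.0]
force: [1.7, -7.4, 5.4]
gripper_width: 31.7
gripper_force: 8.0
t 7.45 pos [ 633.3 -152.9  251.6] rot [-179.7    0.4 -172. ] F [ 1.7 -7.4  5.4] T [-1.29 -0.27  0.  ] w 31.7
-> [ 626.85993452 -152.5288421   250.14949854] units [0.21 0.04 0.05]
```

```bash
python3 -m jog '{"jaw":[20,20,20,20],"slide":[[-0.12,-0.05,0],[-0.12,-0.05,0],[0,0,0],[0,0,0]],"spin":[0,0,0,0]}'
python3 -c "
from h import *
import cv2
go(L(1.75,178)-[0,0,10])
S,D=[env.camera_model(k) for k in('scene','side')]
a=env.grab_frame('scene')[100:260,210:370]; b=env.grab_frame('side')[100:260,190:350]
cv2.imwrite('pics/ab.png',cv2.resize(np.hstack([a,b])[:,:,::-1],None,fx=2.5,fy=2.5,interpolation=cv2.INTER_CUBIC))
cc=lambda th,y,r:C(78-r*np.cos(th)+4*np.sin(th),y,85+r*np.sin(th)+4*np.cos(th))
for th in (1.6,1.7,1.75):
  for y in (118,-118):
    print(th,y,(proj(S,cc(th,y,156))-[210,100])*2.5,(proj(D,cc(th,y,156))-[30,100])*2.5)"
```

```text
time_s: 7.85
ee_pos: [636.8, -152.5, 250.2]
ee_rot: [179.9, -0.1, -172.0]
force: [-6.2, -2.2, 5.5]
gripper_width: 32.0
gripper_force: 8.0
t 7.85 pos [ 636.8 -152.5  250.2] rot [ 1.799e+02 -1.000e-01 -1.720e+02] F [-6.2 -2.2  5.5] T [-0.33  1.18 -0.  ] w 32.0
-> [ 626.85993452 -152.5288421   250.14949854] units [0.33 0.04 0.  ]
1.6 118 [151.88978732  19.45127111] [620.10106615  76.25645936]
1.6 -118 [386.53449087  96.11046887] [728.27788974 208.5361699 ]
1.7 118 [161.32863817  15.41542558] [633.47943582  74.91490771]
1.7 -118 [394.19058137  90.57609288] [743.56733823 206.0893677 ]
1.75 118 [165.89732536  14.02498535] [640.01343017  74.7377364 ]
1.75 -118 [397.79132839  88.50702965] [750.97217796 205.40695561]
```

View pics/ab.png

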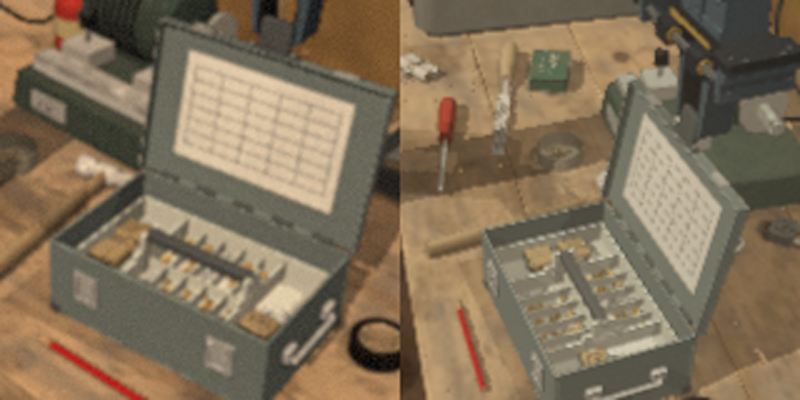

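The lid is open: its top corners are at (165,18)/(396,93) in the scene half and (635,82)/(748,208) in the side half, matching 1.75 rad within pixel error. The push against the stop reads 6 N. The tray is fully visible. I'll release, rise, and travel above the tray.

```bash
python3 -m jog '{"jaw":[80,80,80,80,80,80,80,80],"slide":[[0,0,0],[0,0,0],[0,0,0],[0,0,0],[0,0,-0.6],[0,0,-1],[0,0,-1],[0,0,-0.6]],"spin":[0,0,0,0,0,0,0,0]}'
python3 -c "
from h import *
go(C(-2.5,15,345))"
```

```text
time_s: 8.75
ee_pos: [638.3, -152.9, 347.9]
ee_rot: [-180.0, 0.2, -172.0]
force: [0.3, 0.3, -0.3]
gripper_width: 80.1
gripper_force: 0.0
t 8.75 pos [ 638.3 -152.9  347.9] rot [-180.     0.2 -172. ] F [ 0.3  0.3 -0.3] T [ 0.01 -0.04 -0.05] w 80.1
-> [ 513.63673331 -153.29391172  345.        ] units [4.12 0.57 0.08]
```

```bash
python3 -m jog '{"jaw":[80,80,80,80,80,80],"slide":[[0.8,0.1,0],[0.8,0.1,0],[0.8,0.1,0],[0.8,0.1,0],[0.8,0.1,0],[0.1,0.07,0]],"spin":[0,0,0,0,0,1]}'
python3 -m jog '{"jaw":[60,60,60,60,60,60,60,60,60,60],"slide":[[0,0,0],[0,0,0],[0,0,0],[0,0,0],[0,0,0],[0,0,0],[0,0,0],[0,0,0],[0,0,0],[0,0,0]],"spin":[1,1,1,1,1,1,1,1,1,1]}'
python3 -m jog '{"jaw":[60,60],"slide":[[0,0,0],[0,0,0]],"spin":[0.25,0]}'
python3 -c "
from h import *
import cv2
go(C(-2.5,15,200))
im=env.grab_frame('wrist'); cv2.imwrite('pics/w2.png',im[:,:,::-1]); m=env.camera_model('wrist')
for y in (53,-53): print(proj(m,C(0,y,74)),proj(m,C(-6,y,80)),proj(m,C(6,y,80)))
for x in(-75,75):
  for y in(115,-115): print('rim',proj(m,C(x,y,85)))"
```

```text
time_s: 9.35
ee_pos: [511.3, -153.1, 346.2]
ee_rot: [180.0, 0.0, 179.8]
force: [0.1, -0.0, 0.1]
gripper_width: 79.9
gripper_force: 0.0
time_s: 10.35
ee_pos: [513.6, -153.0, 345.3]
ee_rot: [180.0, -0.0, 99.7]
force: [-0.5, 0.3, -0.5]
gripper_width: 59.8
gripper_force: 0.0
time_s: 10.55
ee_pos: [513.6, -153.1, 345.3]
ee_rot: [180.0, -0.0, 98.0]
force: [-0.1, -0.1, 0.4]
gripper_width: 60.0
gripper_force: 0.0
t 10.55 pos [ 513.6 -153.1  345.3] rot [180.  -0.  98.] F [-0.1 -0.1  0.4] T [-0.12  0.05 -0.02] w 60.0
-> [ 513.63673331 -153.29391172  200.        ] units [-0.01 -0.    4.84]
[261.20361084 139.53861896] [257.06034039 139.89141735] [265.40917806 139.90029445]
[260.99279063 208.82774611] [257.1035494  210.03197104] [264.9351612  210.03938828]
rim [206.48271263  94.12307449]
rim [213.20291669 248.50515651]
rim [316.31500633  94.24817251]
rim [308.64160616 248.58945721]
```

View pics/w2.png

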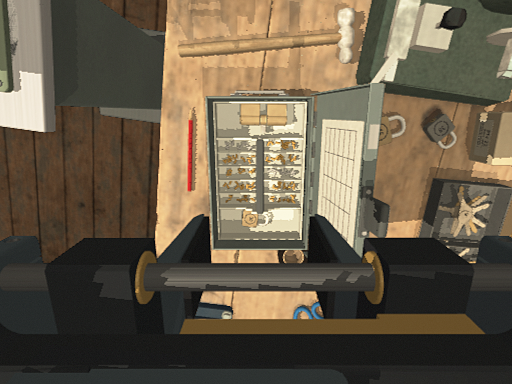

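The wrist view shows the bar at column 261, rows 139-208, as predicted. The case rim is at (208,97) to (310,247), and the lid leans to the right, clear of it. I'll descend part-way and measure the bar from this second place.

```bash
python3 -m jog '{"jaw":[60,60,60,60,60,60,60],"slide":[[0,0,0.8],[0,0,0.8],[0,0,0.8],[0,0,0.8],[0,0,0.8],[0,0,0.83],[0,0,0]],"spin":[0,0,0,0,0,0,0]}'
python3 -c "
from h import *
import cv2
go(C(-2.5,15,68),C(-2.5,15,66))
im=env.grab_frame('wrist'); cv2.imwrite('pics/w3.png',im[:,:,::-1]); m=env.camera_model('wrist')
p=[proj(m,C(0,y,80)) for y in (53,20,0,-20,-53)]
for q in p: 
  r=int(round(q[1])); print(q.round(1),proj(m,C(-6,0,80))[0].round(1),proj(m,C(6,0,80))[0].round(1), im[r,int(q[0])-16:int(q[0])+17].sum(1).tolist() if 0<=r<384 else '')
a=cv2.imread('pics/w2.png')
for r in(150,165,180,195): print(r,a[r,248:276].astype(int).sum(1).tolist())
"
```

```text
time_s: 11.3
ee_pos: [511.3, -152.5, 197.3]
ee_rot: [-179.6, -0.2, 98.0]
force: [-0.7, 0.8, 0.2]
gripper_width: 60.3
gripper_force: 0.0
t 11.3 pos [ 511.3 -152.5  197.3] rot [-179.6   -0.2   98. ] F [-0.7  0.8  0.2] T [-0.12  0.03  0.01] w 60.3
-> [ 513.63673331 -153.29391172   68.        ] units [-0.05  0.1   4.31]
-> [ 513.63673331 -153.29391172   66.        ] units [-0.    0.    0.07]
[263.6 153.5] 257.5 269.3 [723, 726, 689, 699, 727, 718, 720, 719, 722, 722, 735, 624, 447, 365, 294, 315, 313, 315, 315, 302, 460, 679, 725, 717, 715, 713, 715, 717, 715, 553, 440, 505, 507]
[263.5 186.6] 257.5 269.3 [457, 617, 544, 345, 357, 356, 353, 340, 325, 338, 299, 288, 308, 303, 308, 307, 301, 296, 302, 290, 235, 148, 292, 379, 363, 359, 429, 467, 463, 459, 462, 459, 445]
[263.4 205.7] 257.5 269.3 [299, 298, 298, 302, 307, 313, 316, 307, 307, 315, 296, 299, 310, 312, 308, 310, 304, 301, 307, 297, 231, 170, 271, 322, 311, 302, 308, 303, 303, 302, 295, 299, 292]
[263.3 224.2] 257.5 269.3 [318, 316, 316, 321, 318, 310, 305, 303, 310, 326, 301, 300, 315, 318, 319, 313, 305, 302, 313, 292, 215, 189, 285, 322, 313, 306, 311, 307, 294, 294, 294, 302, 307]
[263.1 253.4] 257.5 269.3 [532, 543, 550, 586, 485, 322, 325, 332, 330, 334, 300, 295, 317, 325, 322, 320, 315, 309, 324, 292, 200, 230, 315, 341, 330, 330, 319, 381, 456, 472, 472, 470, 536]
150 [377, 323, 354, 398, 395, 362, 349, 406, 372, 292, 304, 305, 306, 306, 267, 189, 327, 400, 394, 375, 371, 360, 371, 361, 329, 541, 660, 661]
165 [350, 349, 348, 336, 334, 338, 344, 301, 294, 315, 309, 312, 306, 311, 261, 189, 315, 380, 358, 353, 345, 338, 336, 347, 330, 319, 326, 330]
180 [751, 753, 755, 754, 733, 701, 717, 610, 372, 315, 320, 318, 313, 315, 255, 375, 720, 759, 752, 752, 749, 751, 755, 700, 569, 577, 580, 580]
195 [347, 315, 552, 659, 651, 659, 681, 592, 374, 317, 323, 326, 310, 315, 263, 212, 321, 364, 347, 327, 529, 659, 646, 634, 645, 571, 504, 506]
```

View pics/w3.png

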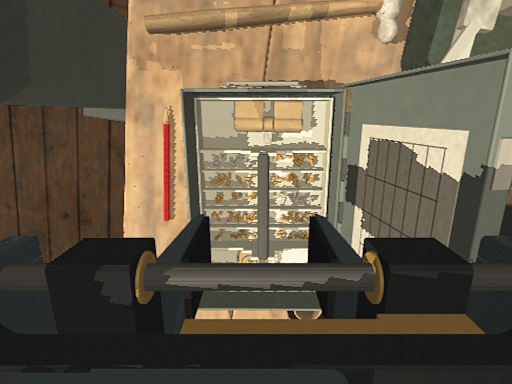

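The bar appears at columns 257-269 against a predicted 257.5-269.3, so its place and height are confirmed. The two views agree within about 1.5 mm. I'll descend in stages, aiming 2.5-3 mm towards the robot so the gripper body clears the lid, and watch the force.

```bash
python3 -m jog '{"jaw":[60,60,60,60,60,60,60],"slide":[[0,0,0.8],[0,0,0.8],[0,0,0.8],[0,0,0.5],[0,0,0.4],[0,0,0],[0,0,0]],"spin":[0,0,0,0,0,0,0]}'
python3 -c "
from h import *
go(C(-3,15,62))"
```

```text
time_s: 12.05
ee_pos: [514.3, -153.5, 102.5]
ee_rot: [179.9, 0.0, 98.0]
force: [0.7, -0.9, -0.2]
gripper_width: 59.9
gripper_force: 0.0
t 12.05 pos [ 514.3 -153.5  102.5] rot [179.9   0.   98. ] F [ 0.7 -0.9 -0.2] T [-0.06  0.08 -0.02] w 59.9
-> [ 513.14159928 -153.36349827   62.        ] units [ 0.01 -0.04  1.35]
```

```bash
python3 -m jog '{"jaw":[60,60,60,60,60,60,60,60],"slide":[[0.01,-0.03,0.3],[0,0,0.3],[0,0,0.25],[0,0,0.2],[0,0,0.15],[0,0,0.14],[0,0,0],[0,0,0]],"spin":[0,0,0,0,0,0,0,0]}'
python3 -c "
from h import *
go(C(-3,15,62))"
```

```text
time_s: 12.85
ee_pos: [512.6, -153.1, 61.2]
ee_rot: [180.0, -0.0, 98.0]
force: [0.1, -0.2, 0.3]
gripper_width: 59.9
gripper_force: 0.0
t 12.85 pos [ 512.6 -153.1   61.2] rot [180.  -0.  98.] F [ 0.1 -0.2  0.3] T [-0.06  0.08  0.01] w 59.9
-> [ 513.14159928 -153.36349827   62.        ] units [-0.01  0.02 -0.03]
```

No contact so far. I'll close on the bar gently, then firm the grip.

```bash
python3 -m jog '{"jaw":[25,16,12,9,6,4,4,4],"slide":[[0,0,0],[0,0,0],[0,0,0],[0,0,0],[0,0,0],[0,0,0],[0,0,0],[0,0,0]],"spin":[0,0,0,0,0,0,0,0]}' 10
python3 -m jog '{"jaw":[4,4,4,4],"slide":[[0,0,0],[0,0,0],[0,0,0],[0,0,0]],"spin":[0,0,0,0]}' 40
python3 -c "
from h import *
go()"
```

```text
time_s: 13.65
ee_pos: [513.1, -153.1, 61.3]
ee_rot: [179.9, 0.0, 98.0]
force: [1.8, 0.9, -0.9]
gripper_width: 12.0
gripper_force: 10.0
time_s: 14.05
ee_pos: [512.8, -153.2, 61.3]
ee_rot: [180.0, 0.0, 98.0]
force: [3.9, 0.3, -0.5]
gripper_width: 11.5
gripper_force: 40.0
t 14.05 pos [ 512.8 -153.2   61.3] rot [180.   0.  98.] F [ 3.9  0.3 -0.5] T [-0.08 -0.39  0.03] w 11.5
```

Gripped: opening 12 mm, 40 N. I'll lift 10 mm slowly, ease 1 mm off the near wall, and check the balance.

```bash
python3 -m jog '{"jaw":[4,4,4,4,4,4,4,4],"slide":[[0,0.03,0],[0,0,-0.04],[0,0,-0.08],[0,0,-0.08],[0,0,-0.08],[0,0,-0.06],[0,0,0],[0,0,0]],"spin":[0,0,0,0,0,0,0,0]}'
python3 -c "
from h import *
s=env.state(); go()
R=Ro.from_euler('xyz',s['ee_rot'],degrees=True); print('tool F',R.inv().apply(s['force']).round(2),'tool T',R.inv().apply(s['torque']).round(3))"
```

```text
time_s: 14.85
ee_pos: [513.3, -152.9, 71.4]
ee_rot: [-180.0, -0.0, 98.0]
force: [0.5, -1.2, -6.9]
gripper_width: 11.8
gripper_force: 40.0
t 14.85 pos [ 513.3 -152.9   71.4] rot [-180.   -0.   98.] F [ 0.5 -1.2 -6.9] T [-0.07 -0.   -0.02] w 11.8
tool F [-1.23  0.35  6.85] tool T [ 0.006 -0.072  0.018]
```

The scale reads 6.9 N with negligible moment: the tray is fully carried and balanced. I'll raise it smoothly.

```bash
python3 -m jog '{"jaw":[4,4,4,4,4,4,4,4,4,4],"slide":[[0,0,-0.06],[0,0,-0.12],[0,0,-0.18],[0,0,-0.2],[0,0,-0.2],[0,0,-0.2],[0,0,-0.2],[0,0,-0.18],[0,0,-0.12],[0,0,-0.06]],"spin":[0,0,0,0,0,0,0,0,0,0]}'
python3 -m jog '{"jaw":[4,4,4,4,4,4,4,4,4,4],"slide":[[0,0,-0.06],[0,0,-0.14],[0,0,-0.22],[0,0,-0.3],[0,0,-0.3],[0,0,-0.3],[0,0,-0.3],[0,0,-0.22],[0,0,-0.14],[0,0,-0.06]],"spin":[0,0,0,0,0,0,0,0,0,0]}'
python3 -c "
from h import *
go(C(0,15,208))"
```

```text
time_s: 15.85
ee_pos: [513.5, -153.0, 117.5]
ee_rot: [180.0, 0.0, 98.0]
force: [-0.3, 0.2, -6.6]
gripper_width: 11.5
gripper_force: 40.0
time_s: 16.85
ee_pos: [513.5, -153.0, 178.7]
ee_rot: [180.0, 0.0, 98.0]
force: [0.8, -0.6, -6.0]
gripper_width: 11.5
gripper_force: 40.0
t 16.85 pos [ 513.5 -153.   178.7] rot [180.   0.  98.] F [ 0.8 -0.6 -6. ] T [-0.04  0.03 -0.02] w 11.5
-> [ 516.11240349 -152.94597897  208.        ] units [-0.01  0.09 -0.98]
```

```bash
python3 -m jog '{"jaw":[4,4,4,4,4,4,4,4,4],"slide":[[0,0.01,-0.1],[0,0.02,-0.2],[0,0.02,-0.25],[0,0.02,-0.25],[0,0.01,-0.15],[0,0,-0.05],[0,0,0],[0,0,0],[0,0,0]],"spin":[0,0,0,0,0,0,0,0,0]}'
python3 -c "
from h import *
import cv2
go()
S,D=[env.camera_model(k) for k in('scene','side')]
a=env.grab_frame('scene')[80:260,210:370]; b=env.grab_frame('side')[80:260,190:350]
cv2.imwrite('pics/fin.png',cv2.resize(np.hstack([a,b])[:,:,::-1],None,fx=2.5,fy=2.5,interpolation=cv2.INTER_CUBIC))
z=env.state()['ee_pos'][2]-61.3+32; print('underside',z)
for x,y in((-69,109),(-69,-109),(69,-109),(69,109)): print(x,y,((proj(S,C(x-1,y,z+26))-[210,80])*2.5).round(),((proj(D,C(x-1,y,z+26))-[30,80])*2.5).round(), ((proj(S,C(x-1,y,z))-[210,80])*2.5).round(),((proj(D,C(x-1,y,z))-[30,80])*2.5).round())"
```

```text
time_s: 17.75
ee_pos: [515.5, -152.5, 207.8]
ee_rot: [-180.0, -0.0, 98.0]
force: [0.6, -0.4, -6.6]
gripper_width: 11.7
gripper_force: 40.0
t 17.75 pos [ 515.5 -152.5  207.8] rot [-180.   -0.   98.] F [ 0.6 -0.4 -6.6] T [-0.06  0.05 -0.03] w 11.7
underside 178.6184026146588
-69 109 [ 53. 175.] [482. 189.] [ 54. 201.] [483. 210.]
-69 -109 [278. 266.] [558. 325.] [275. 294.] [558. 347.]
69 -109 [360. 190.] [701. 288.] [356. 216.] [698. 310.]
69 109 [147. 114.] [606. 163.] [146. 139.] [605. 183.]
```

View pics/fin.png

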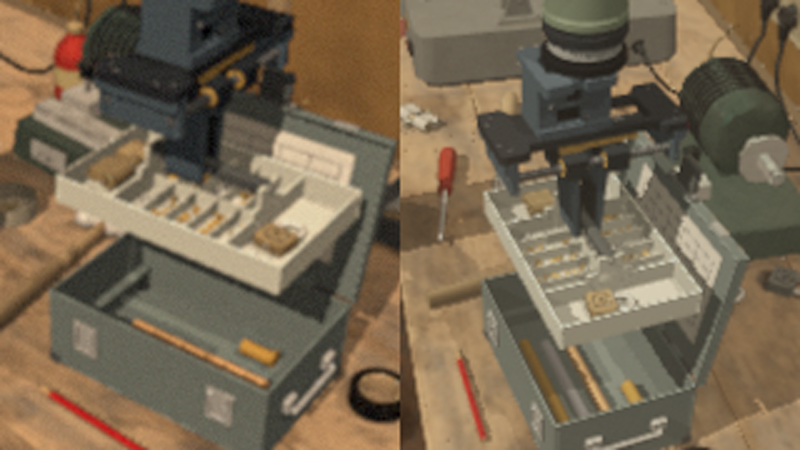

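The tray corners are at (57,177), (280,268) and (360,190) in the scene half and (485,192), (558,325) and (700,291) in the side half, within about 2 camera pixels of the predictions for a level tray at 178 mm. The cylinder and padlock are in their compartments, the lid is fully back, and nothing else in view has moved.

```bash
python3 -c "
from h import *
go(); print(env.job_done())"
```

```text
t 17.85 pos [ 515.6 -152.6  207.9] rot [-180.   -0.   98.] F [ 0.6  0.2 -7. ] T [-0.08  0.06  0.02] w 11.7
the job is handed in; nothing more can be done
None
```

The lid is folded back to its stop, and the gripper is holding the pin tray still and level over the case, its underside about 93 mm above the rim; I handed the job in at 17.9 s.

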